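Secure the pots in the sample shaker and start it

ROBOT

A 6-joint arm with a two-finger parallel gripper is mounted at the origin on a cart in front of the work surface, level with it; the furniture and walls round the work are solid. World frame = base frame: x ahead of the robot, y to its left, z up, the work surface at z = 0. Lengths are in mm, angles in rad, forces in N, time in s.
With the tool pointing down it reaches from about 350 to 875 mm from the base axis. Payload 4.2 kg.
Tool frame: the origin (TCP) lies midway between the tips of the shut fingers; the grasp point (between the pads) lies 19 mm behind it; z points along the fingers, y is the line along which they close (so a half turn about z gives the same grasp; the last joint's range is limited). The gripper opens to 85 mm and grips with 20 to 120 N. Pads are 22 mm wide; open, the fingers measure 114 mm over their backs; the gripper's body (76 mm by 85 mm) begins 54 mm behind the grasp point. The pads swing forward as they close: fully open they stand 13 mm farther back than shut.
Start: joints at [1.472, 0.385, 0.008, 0, -1.194, -0.259], TCP at [218.851, 585.409, 231.312] pointing down, gripper open.
Joint ranges: [-3.14, 3.14], [-1.21, 2.06], [-1.07, 1.41], [-3.16, 2.05], [-2.99, -0.16], [-3.1, 3.1]. Speed limits (rad/s): [2.79, 2.79, 3.14, 3.14, 3.14, 3.14].

INTERFACE

Orientations are given as a unit quaternion [x, y, z, w].
In Python, from bench import arm gives the robot as it stands. The module is installed in compiled form; this text tells all that it offers.
- The arm moves only by the shell command python3 -m handwheel 'ROWS' [OPENING]. ROWS is JSON, a list of rows, each an object of numbers: "x", "y", "z": the shift along the world's x, y, z each as a share of 20 cm, from -1 to 1; "ax", "ay", "az": the turn, a rotation vector about the world's x, y, z each as a share of 90 degrees, from -1 to 1. In form: [{"x": .., "y": .., "z": .., "ax": .., "ay": .., "az": ..}, ...]. A call has exactly 8 rows; each row shifts and turns the commanded pose from where the row before left it; what a row does not reach is not made up. A row lasts 1/10 s, in which the tool goes at most 50 mm and 8.59 degrees, less where a joint would pass 70% of its speed; a pose out of reach is approached as far as the arm can. A call with a number of a shift or a turn outside -1 to 1 is refused whole. A call with a gripper value outside its range is refused whole. OPENING is the opening, from -1 (shut) to 1 (fully open), set as the call begins (- or left out, the last holds). The fingers move at their own pace and stop on an object; the grip force is fixed at half the most. Time passes only in rows, so rows that do not move let the fingers close, or fill a call up. It gives the time, the measured TCP pose, the force, the opening and the grip force at its end, in the units of the state.
- arm.read_state(): the state, without advancing time (a new reading comes with each control period).
- arm.get_image(name): name is "side" or "top" or "wrist"; returns the picture (420x560x3 uint8, red, green, blue); there is no depth.
- arm.camera_params(name): a dict with "K" (3x3 intrinsics, pixels), "k1" (the pictures are not rectified: a ray, as slopes to the right and down, at radius r is drawn at 1 + k1 r^2 times it, then the intrinsics apply), "position" and "orientation" of the camera in the world. Camera axes: x right, y down, z forward; pixel columns grow to the right and rows downward; lengths in mm; the calibration is good to about 2 mm. A picture is of the moment at which its call begins: read the wrist's pose just before it. camera_params takes no time and is no camera call; for the wrist camera it gives the pose at the moment of the call.
- arm.job_done(): hands the job in; it is judged then, once.
The state is a dict: "clock": time; "joints": joint angles; "joint_vel": joint speeds; "joint_efforts": joint torques, N m; "position": TCP position; "ee_rot": TCP orientation; "contact_force": force on the tool from outside, world axes, zero at the start; "wrist_torque": the same for the moment, N m; "gripper_width": finger opening in mm; "grasp_force": force on a finger pad.
Only numpy, scipy, OpenCV 4.12 (cv2) and the standard library are available. Lean on these libraries where they do the work, as an engineer would, in place of code of your own. Each camera call takes 0.05 s, during which the arm holds its last target. There are 200 camera calls.

TASK

Set the sample shaker going, with light pushes of the fingertips only. Fold the upright hold-down plate over until it lies fully flat above the pots, then swing the hood fully shut over it, and only with the hood shut press the round start key right in and let it spring back. Grip and lift nothing and never force a part; leave the pots in their wells and the things round the shaker where they are.

Things in the scene. Friction and masses are not known exactly. Their poses are not given: they have to be found in the camera images.
- shaker: Sample shaker, a white box fixed to the worktop, its deck 86 mm high. Origin: on the worktop; the housing runs from x = -129 to +83 mm, y = -101 to +101 mm. Its x points from its front (control panel, robot's side) to the back, y to its left. Four pots stand in the block in its deck, lids 96 mm above the worktop. The hold-down plate is hinged along the right (-y) side of the block, the hood along the back.
- holddown (a joint): Hinge of the hold-down plate, rad: 0 = lying flat over the pots (its stop), about 1.57 = standing upright on the right side of the block; range 0 to 1.85. Stiff: it stays wherever it is left; moving it at its free edge takes about 0.3 to 2 N.
- holddown_edge (a point): Middle of the free edge (rolled, 6 mm thick) of the hold-down plate, a pierced aluminium plate 105 mm wide along the shaker's x, 4 mm thick. The edge lies 146 mm from the hinge line: on top while the plate stands upright, to the left (+y) once it is folded down, then 100 mm above the worktop. Upright, the plate's right side is pushed to the left.
- holddown_hinge (a point): Middle of the hold-down plate's hinge line, which runs along the shaker's x: 12.5 mm behind and 83 mm to the right of the shaker's origin, 100.5 mm above the worktop.
- hood (a joint): Hinge of the hood, rad: 0 = shut, its rim on the deck (its stop), 1.57 = standing up behind the block, with its hollow side to the front; range 0 to 1.80. Stiff: it stays wherever it is left; moving it at its front takes about 1 to 4 N. It cannot shut while the hold-down plate stands up.
- hood_lip (a point): Middle of the edge of the hood's finger lip, a grey tab 70 mm wide (y), 6 mm thick, standing 25 mm out from the lower rim of the hood's front wall; 160 mm from the hinge line, half-way through the tab's thickness. With the hood open the tab is its uppermost part and points up; its back side is pushed to the front. Shut, it is 90 mm above the worktop.
- hood_top (a point): Middle of the outer side of the hood's flat top, 67 mm from the hinge line. The hood is a white hollow cover with a clear window, 135 mm deep from the hinge line to its front wall, 190 mm wide, 50 mm high; opened, its top faces the back. Shut, its top is level, 137 mm above the worktop, and may be pressed down on anywhere.
- hood_hinge (a point): Middle of the hood's hinge line, which runs along the shaker's y at the lower back edge of the hood: 80 mm behind the shaker's origin, 87 mm above the worktop.
- start (a joint): Travel of the start key, m: 0 = out, 0.004 = fully in. It springs back; it begins to move at about 1.2 N and is fully in at about 4 N.
- start_top (a point): Centre of the top of the start key, the only raised round key, 23 mm in diameter, at the left end of the sloped control panel (97 mm before and 68 mm left of the shaker's origin), 74 mm above the worktop. It faces up, leaning 0.2 rad to the front, and goes in along that axis. The other keys are flat and dead. The shut hood's front wall stands 42 mm behind its centre and 63 mm higher.
- pot0: White lidded sample pot, 37 mm in diameter, 42 mm high, upright in a well of the block. Origin: centre of its underside, 54 mm above the worktop. To stay in its well.
- pot1: White lidded sample pot, 37 mm in diameter, 42 mm high, upright in a well of the block. Origin: centre of its underside, 54 mm above the worktop. To stay in its well.
- pot2: White lidded sample pot, 37 mm in diameter, 42 mm high, upright in a well of the block. Origin: centre of its underside, 54 mm above the worktop. To stay in its well.
- pot3: White lidded sample pot, 37 mm in diameter, 42 mm high, upright in a well of the block. Origin: centre of its underside, 54 mm above the worktop. To stay in its well.
- wash_bottle: Wash bottle with red spout, 62 x 114 x 165 mm, standing to the left of the shaker. Bystander. Origin: centre of its underside.
- flask: Conical flask, 67 mm in diameter, 108 mm high, standing to the left of the shaker. Bystander. Origin: centre of its underside.
- timer: White bench timer with red knob, 62 x 62 x 38 mm, to the right of the shaker. Bystander. Origin: centre of its underside.
- marker: Black marker pen, 132 mm long, 12 mm thick, lying to the right of the shaker. Bystander. Origin: middle of its underside.
There are look-alikes about, which are no part of the job. What is shaped like the pot0 but brown or turquoise is not meant.

How it is judged (in metres and radians):
On the way, in this order (a step that is already met when the one before it is completed fails the run):
1. the hold-down plate lies flat over the pots while the hood is still open (value of joint holddown below 0.05 rad and value of joint hood above 0.6 rad), for 0.2 s.
2. the hood is fully shut over the folded plate (value of joint holddown below 0.05 rad and value of joint hood below 0.03 rad), for 0.2 s.
3. the start key is pressed right in, with the hood shut (all of step 2 and value of joint start above 0.003 m), for 0.05 s.
At the end, for the whole second after the job is handed in: The hold-down plate is flat (within 0.05 rad of its stop), the hood shut over it (within 0.03 rad), the start key has sprung back out, all four pots stand in their wells within 6 mm of where they were, and the bystanders are within 20 mm of where they stood (all of step 2 and value of joint start below 0.001 m and distance of each of pot0, pot1, pot2, pot3 from where it was at the start of the episode below 0.006 m and angle between each of pot0, pot1, pot2, pot3's own z axis and vertical below 0.15 rad and distance of each of wash_bottle, flask, timer, marker from where it was at the start of the episode below 0.02 m); the robot touches nothing.
It fails at once if the start key is pressed while the hood is open (value of joint start above 0.003 m and value of joint hood above 0.06 rad).
It fails at once if a pot is lifted or pulled from its well (distance of any of pot0, pot1, pot2, pot3 from where it was at the start of the episode above 0.012 m).
It fails at once if a bystander is carried, pushed away or knocked over (distance of any of wash_bottle, flask, timer, marker from where it was at the start of the episode above 0.03 m or angle between any of wash_bottle, flask, timer's own z axis and vertical above 0.5 rad).
It fails at once if the hold-down plate or the hood is gripped hard or forced (over 100 N) (contact force between the fingers and holddown above 100 N or contact force between the fingers and hood above 100 N).
It also fails if it takes over 72 s, if anything falls off the work surface, if the arm or the gripper's body presses on something with over 40 N, if the wrist force passes 120 N, or if a joint passes its speed limit or range.

## Working session

There is one attempt and no reset: what is moved stays moved. The work goes in short steps, Python scripts to look and compute and a shell command to move; the robot and the scene stay as the last step left them, time stands still between calls to the robot, and variables do not carry over. Pictures are saved under pics/ and viewed, at most 13 in all, crops included, and the job is handed in when it is done.

```bash
mkdir -p pics; cat > h.py <<'E'
from bench import arm
import numpy as np, cv2
from scipy.spatial.transform import Rotation as R
def P(n):
    c=arm.camera_params(n);return c
def rot(c):
    o=np.array(c["orientation"]);return R.from_quat(o).as_matrix() if o.size==4 else o.reshape(3,3)
def ray(c,u,v):
    K=np.array(c["K"]);x,y=(u-K[0,2])/K[0,0],(v-K[1,2])/K[1,1]
    a,b=x,y
    for _ in range(20):
        s=1+c["k1"]*(a*a+b*b);a,b=x/s,y/s
    return np.array(c["position"]),rot(c)@np.array([a,b,1.])
def onz(c,u,v,z):
    p,d=ray(c,u,v);return p+d*(z-p[2])/d[2]
def tri(rs):
    A=np.zeros((3,3));B=np.zeros(3)
    for p,d in rs:
        d=d/np.linalg.norm(d);M=np.eye(3)-np.outer(d,d);A+=M;B+=M@p
    return np.linalg.solve(A,B)
def proj(c,X):
    q=rot(c).T@(np.array(X)-c["position"]);a,b=q[:2]/q[2];s=1+c["k1"]*(a*a+b*b);K=np.array(c["K"])
    return K[0,0]*a*s+K[0,2],K[1,1]*b*s+K[1,2]
def shot(n,f):
    im=arm.get_image(n);cv2.imwrite("pics/"+f,im[:,:,::-1]);return im
E
python3 - <<'E'
from h import *
for n in("side","top","wrist"):
    shot(n,n+"0.png");c=P(n);print(n,c["position"],c["k1"],rot(c)[:,2])
a=cv2.imread("pics/side0.png");b=cv2.imread("pics/top0.png")
cv2.imwrite("pics/both.png",np.hstack([a,b])[:, :])
print(arm.read_state())
E
```

```text
side [ 196.09295994 -973.31425277  888.04325353] -0.07831416909558774 [ 0.31664213  0.68068243 -0.66061275]
top [ 433.78160582 -167.80379919  975.35957019] 0.023745754916216506 [ 0.13398979  0.01205572 -0.99090938]
wrist [288.27238137 558.47844081 373.92460895] -0.062744636050442 [-0.27524397  0.10100371 -0.95605387]
{'clock': 0.15, 'joints': array([ 1.47159774e+00,  3.85379648e-01,  6.98498419e-03, -3.41289308e-04,
       -1.19400347e+00, -2.58631784e-01]), 'joint_vel': array([-0.00085218, -0.00362064,  0.00380158,  0.00483771, -0.00019061,
       -0.00081271]), 'joint_efforts': array([ 1.30845574e-04, -3.92679083e+01,  1.88582861e+01,  4.18860421e+00,
       -3.41264931e-03,  2.08813553e-07]), 'position': array([218.71993507, 585.03146319, 230.49234501]), 'ee_rot': array([ 9.84025802e-01, -1.78024029e-01, -9.43419086e-05,  8.10993466e-04]), 'contact_force': array([-0.28193653,  0.03296496, -0.59695266]), 'wrist_torque': array([ 0.03053355, -0.04298831,  0.00832277]), 'grasp_force': 0.0, 'gripper_width': 85.499572298359}
```

View pics/top0.png

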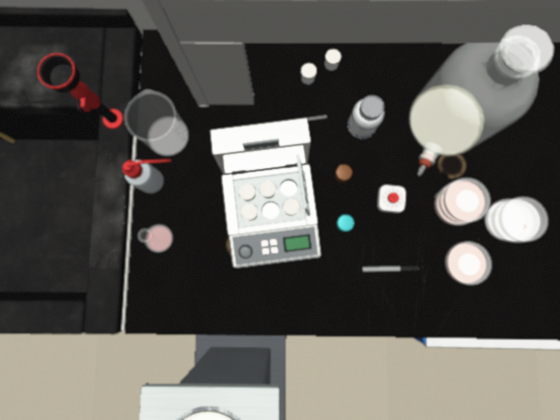

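View pics/side0.png

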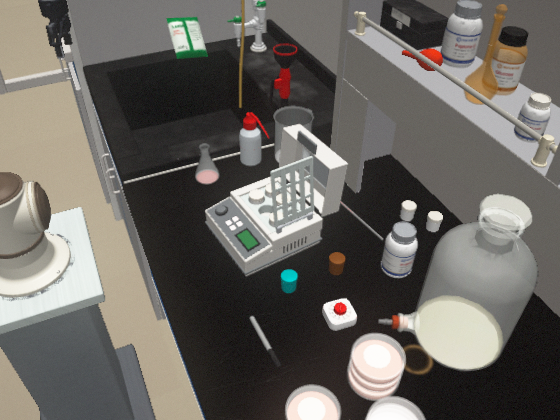

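The top view shows the shaker at about (270,200), panel towards the robot, start key at (245,251), hood up at (262,140), and plate edge near (303,175). The side view shows the plate upright at (293,190). I'll enlarge both to pick points.

```bash
python3 - <<'E'
from h import *
a=cv2.imread("pics/top0.png")[110:275,205:335];b=cv2.imread("pics/side0.png")[115:275,200:355]
a=cv2.resize(a,None,fx=3,fy=3,interpolation=2);b=cv2.resize(b,None,fx=2.6,fy=2.6,interpolation=2)
o=np.zeros((500,800,3),np.uint8);o[:495,:390]=a;o[:416,395:798]=b[:416,:403]
cv2.imwrite("pics/crop.png",o)
E
```

```text
(no output)
```

View pics/crop.png

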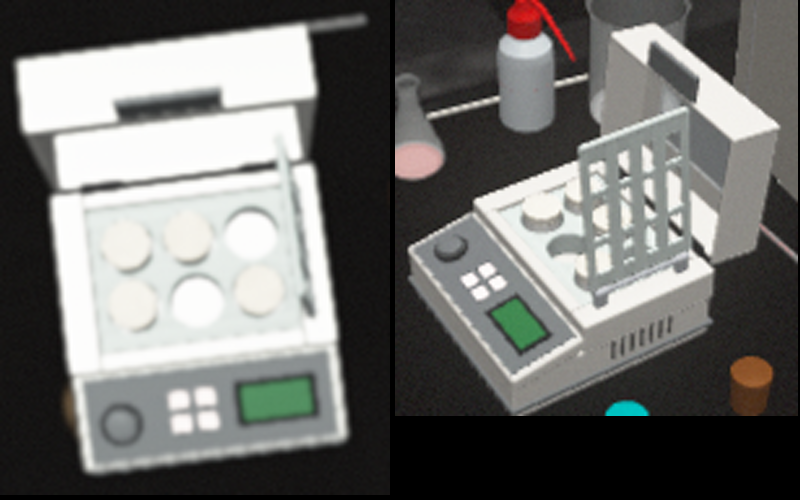

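```bash
python3 - <<'E'
from h import *
T=P("top");S=P("side")
t=lambda x,y:ray(T,205+(x-1)/3,110+(y-1)/3)
s=lambda x,y:ray(S,200+(x-396)/2.6,115+(y-1)/2.6)
pt={"start":((122,424),(450,246)),"lip":((168,96),(674,60)),"edgeF":((307,308),(581,150)),"edgeB":((280,138),(688,110)),"edgeF2":((303,295),(581,150)),
"panelFL":((85,471),(411,247)),"panelFR":((346,440),(516,385)),"hoodTopL":((17,62),(612,30)),"hoodTopR":((308,28),(776,127))}
for k,(a,b) in pt.items():
    X=tri([t(*a),s(*b)]);print(k,X.round(1),"res",(np.array(proj(T,X))-[205+(a[0]-1)/3,110+(a[1]-1)/3]).round(1))
def tz(x,y,z):
    p,d=t(x,y);return (p+d*(z-p[2])/d[2]).round(1)
print("start z74",tz(122,424,74))
L,Rr=tz(52,200,86),tz(316,165,86);l2,r2=tz(78,374,86),tz(340,345,86)
print(L,Rr,l2,r2)
for a,b in((L,Rr),(l2,r2)):print(np.degrees(np.arctan2(*( (a-b)[[0,1]]*[-1,1]))))
E
```

```text
start [459.6 -81.2  68.5] res [-0.1  0.3]
lip [ 660.1 -122.1  243.3] res [-0.1  0.4]
edgeF [ 529.7 -210.6  247.8] res [ 0.5 -1.6]
edgeB [ 635.  -193.1  244.2] res [ 0.2 -0.5]
edgeF2 [ 534.8 -207.3  244.6] res [-0.1  0.2]
panelFL [427.1 -53.6  56.4] res [ 0.3 -0.9]
panelFR [ 452.9 -251.4   53.3] res [ 0.3 -1. ]
hoodTopL [670.7 -17.3 216.6] res [-2.4 10.1]
hoodTopR [ 713.6 -211.   216.9] res [-0.3  1. ]
start z74 [460.2 -81.9  74. ]
[627.7 -26.2  86. ] [ 656.6 -225.5   86. ] [496.4 -49.6  86. ] [ 520.  -243.5   86. ]
8.250809576235064
6.939464244526835
```

```bash
python3 - <<'E'
from h import *
T=P("top");S=P("side")
for l in (((345,45),(520,170)),((360,22),(545,140))):
    p,d1=ray(S,*l[0]);_,d2=ray(S,*l[1]);n=np.cross(d1,d2)
    for u,v in((300,43),(400,43),(220,43)):
        q,e=ray(T,u,v);print((q+e*((p-q)@n)/(e@n)).round())
for z in(200,300,400,500):print(z,onz(T,300,43,z).round(),onz(T,250,105,z).round(),onz(T,140,10,z).round())
o=R.from_euler('z',.133).as_matrix();O=np.array([565.5,-136,0])
f=lambda *a:(O+o@np.array(a)).round(1)
print("lip2",f(80-16,0,243),"plate",[f(x,-83,100) for x in(-40,12.5,65)],"start",f(-97,68,74))
E
```

```text
[ 741. -188.  447.]
[ 736. -325.  455.]
[743. -74. 441.]
[ 681. -184.  549.]
[ 679. -295.  554.]
[683. -92. 545.]
200 [ 884. -197.  200.] [750. -97. 200.] [954. 137. 200.]
300 [ 826. -193.  300.] [ 710. -106.  300.] [887.  97. 300.]
400 [ 768. -189.  400.] [ 669. -115.  400.] [820.  58. 400.]
500 [ 710. -186.  500.] [ 628. -124.  500.] [753.  19. 500.]
lip2 [ 628.9 -127.5  243. ] plate [array([ 536.9, -223.6,  100. ]), array([ 588.9, -216.6,  100. ]), array([ 640.9, -209.6,  100. ])] start [460.3 -81.5  74. ]
```

```bash
python3 -m handwheel '[{"z":0.25,"az":-0.094},{"z":0.25,"az":-0.094},{"x":0.1,"y":-0.22,"az":-0.094},{"x":0.1,"y":-0.22,"az":-0.094},{"x":0.1,"y":-0.22,"az":-0.094},{"x":0.1,"y":-0.22,"az":-0.094},{"x":0.1,"y":-0.22,"az":-0.094},{"x":0.1,"y":-0.22,"az":-0.094}]' -1
```

```text
invalid input at $[0]: expected keys x, y, z, ax, ay, az
```

```bash
python3 -m handwheel '[{"x":0,"y":0,"z":0.25,"ax":0,"ay":0,"az":-0.094},{"x":0,"y":0,"z":0.25,"ax":0,"ay":0,"az":-0.094},{"x":0.1,"y":-0.22,"z":0,"ax":0,"ay":0,"az":-0.094},{"x":0.1,"y":-0.22,"z":0,"ax":0,"ay":0,"az":-0.094},{"x":0.1,"y":-0.22,"z":0,"ax":0,"ay":0,"az":-0.094},{"x":0.1,"y":-0.22,"z":0,"ax":0,"ay":0,"az":-0.094},{"x":0.1,"y":-0.22,"z":0,"ax":0,"ay":0,"az":-0.094},{"x":0.1,"y":-0.22,"z":0,"ax":0,"ay":0,"az":-0.094}]' -1
```

```text
clock: 0.95
position: [339.1, 319.4, 331.2]
ee_rot: [0.716, -0.698, -0.0, 0.0]
contact_force: [1.7, 0.6, 0.3]
gripper_width: 0.2
grasp_force: 0.0
```

```bash
python3 -m handwheel '[{"x":0.09,"y":-0.22,"z":0,"ax":0,"ay":0,"az":-0.094},{"x":0.09,"y":-0.22,"z":0,"ax":0,"ay":0,"az":-0.094},{"x":0.09,"y":-0.22,"z":0,"ax":0,"ay":0,"az":-0.094},{"x":0.09,"y":-0.22,"z":0,"ax":0,"ay":0,"az":-0.094},{"x":0.09,"y":-0.22,"z":0,"ax":0,"ay":0,"az":-0.094},{"x":0.09,"y":-0.22,"z":0,"ax":0,"ay":0,"az":-0.094},{"x":0.09,"y":-0.22,"z":0,"ax":0,"ay":0,"az":-0.094},{"x":0.09,"y":-0.22,"z":0,"ax":0,"ay":0,"az":-0.094}]' -1
python3 -m handwheel '[{"x":0.09,"y":-0.22,"z":0,"ax":0,"ay":0,"az":-0.094},{"x":0.09,"y":-0.22,"z":0,"ax":0,"ay":0,"az":-0.084},{"x":0.09,"y":-0.22,"z":0,"ax":0,"ay":0,"az":0},{"x":0.09,"y":-0.22,"z":0,"ax":0,"ay":0,"az":0},{"x":0.09,"y":-0.22,"z":0,"ax":0,"ay":0,"az":0},{"x":0.05,"y":-0.15,"z":0,"ax":0,"ay":0,"az":0},{"x":0,"y":0,"z":0,"ax":0,"ay":0,"az":0},{"x":0,"y":0,"z":0,"ax":0,"ay":0,"az":0}]' -1
python3 - <<'E'
from h import *
im=shot("wrist","w1.png");c=P("wrist");s=arm.read_state();print(s["position"],s["joints"],c["position"],s["contact_force"])
E
```

```text
clock: 1.75
position: [483.0, -32.6, 331.3]
ee_rot: [-0.206, 0.979, 0.0, 0.0]
contact_force: [1.0, 0.6, 0.9]
gripper_width: 0.3
grasp_force: 0.0
clock: 2.55
position: [582.6, -281.1, 330.1]
ee_rot: [-0.07, 0.998, 0.0, -0.001]
contact_force: [0.1, 0.1, 0.6]
gripper_width: 0.1
grasp_force: 0.0
[ 582.56963653 -280.28466271  330.80230242] [-1.98811553e-01  3.78694132e-01  2.43331031e-01 -3.26972563e-04
 -1.43654369e+00 -1.23039717e+00] [ 508.04330706 -291.49048626  474.30810369] [-0.56907474  0.08497026 -0.09987217]
```

View pics/w1.png

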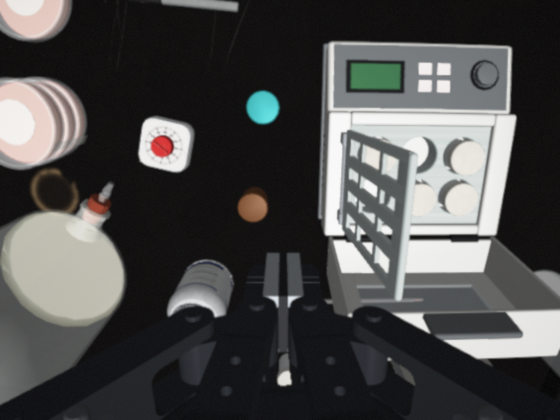

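The wrist view shows the plate's free edge from (408,155) to (400,295), the start key at (485,75), the lip at (472,322) and the fingertips at (283,255). I'll triangulate against the other views.

```bash
python3 - <<'E'
from h import *
W=P("wrist");T=P("top");S=P("side")
t=lambda x,y:ray(T,205+(x-1)/3,110+(y-1)/3)
s=lambda x,y:ray(S,200+(x-396)/2.6,115+(y-1)/2.6)
print(W["K"][0])
for k,w,a,b in(("start",(485,74),(122,424),(450,246)),("edgeF",(408,155),(303,295),(581,150)),("edgeB",(400,297),(280,138),(688,110)),("lip",(470,320),(168,96),(674,60))):
    X=tri([ray(W,*w),t(*a),s(*b)]);print(k,X.round(1),tri([ray(W,*w),s(*b)]).round(1),tri([ray(W,*w),t(*a)]).round(1))
for p in((331,111),(508,115),(324,44),(511,48),(326,233),(493,234)):print(p,onz(W,*p,86).round(1))
for p in((265,254),(302,254),(265,280),(303,280)):print(p,onz(W,*p,331).round(1))
E
```

```text
[369.48490442   0.         282.72921808]
start [459.2 -81.3  69.1] [458.7 -81.1  68.8] [459.6 -81.9  71.3]
edgeF [ 535.  -207.4  244.5] [ 534.8 -207.5  244.6] [ 535.3 -207.4  243.8]
edgeB [ 635.  -191.7  244.8] [ 639.6 -185.8  238. ] [ 631.5 -192.3  252.2]
lip [ 658.6 -122.5  238.9] [ 647.1 -137.2  253.4] [ 662.6 -119.8  226.3]
(331, 111) [ 521.  -239.4   86. ]
(508, 115) [496.5 -53.4  86. ]
(324, 44) [ 458.3 -257.4   86. ]
(511, 48) [431.6 -69.7  86. ]
(326, 233) [ 654.  -221.2   86. ]
(493, 234) [628.7 -29.   86. ]
(265, 254) [ 574.9 -289.5  331. ]
(302, 254) [ 572.7 -274.   331. ]
(265, 280) [ 587.2 -287.9  331. ]
(303, 280) [ 584.9 -271.6  331. ]
```

```bash
python3 -m handwheel '[{"x":0,"y":0,"z":-0.155,"ax":0,"ay":0,"az":0},{"x":0,"y":0,"z":-0.155,"ax":0,"ay":0,"az":0},{"x":0,"y":0,"z":-0.155,"ax":0,"ay":0,"az":0},{"x":-0.017,"y":0.124,"z":0,"ax":0,"ay":0,"az":0},{"x":-0.013,"y":0.1,"z":0,"ax":0,"ay":0,"az":0},{"x":-0.005,"y":0.035,"z":0,"ax":0,"ay":0,"az":0},{"x":-0.005,"y":0.035,"z":0,"ax":0,"ay":0,"az":0},{"x":0,"y":0,"z":0,"ax":0,"ay":0,"az":0}]' -1
python3 - <<'E'
from h import *
im=shot("side","s2.png");cv2.imwrite("pics/s2c.png",cv2.resize(im[100:260,200:360,::-1],None,fx=3,fy=3))
E
```

```text
clock: 3.4
position: [575.0, -220.8, 239.1]
ee_rot: [-0.072, 0.997, -0.0, 0.001]
contact_force: [0.7, 0.1, 0.4]
gripper_width: -0.1
grasp_force: 0.0
```

View pics/s2c.png

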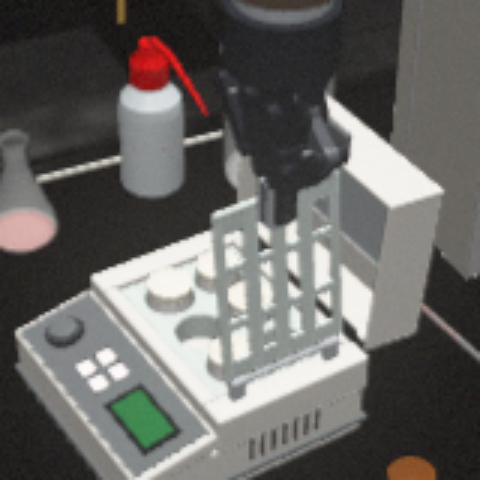

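```bash
python3 -m handwheel '[{"x":-0.005,"y":0.035,"z":-0.005,"ax":0,"ay":0,"az":0},{"x":-0.007,"y":0.054,"z":-0.01,"ax":0,"ay":0,"az":0},{"x":-0.007,"y":0.052,"z":-0.01,"ax":0,"ay":0,"az":0},{"x":-0.009,"y":0.064,"z":-0.022,"ax":0,"ay":0,"az":0},{"x":-0.009,"y":0.064,"z":-0.026,"ax":0,"ay":0,"az":0},{"x":-0.008,"y":0.06,"z":-0.034,"ax":0,"ay":0,"az":0},{"x":-0.008,"y":0.057,"z":-0.037,"ax":0,"ay":0,"az":0},{"x":-0.007,"y":0.052,"z":-0.045,"ax":0,"ay":0,"az":0}]' -1
python3 - <<'E'
from h import *
im=shot("side","s3.png");im2=shot("wrist","w3.png")
o=np.hstack([cv2.resize(im[100:260,200:360,::-1],(400,400)),cv2.resize(im2[:,:,::-1],(400,300))[:,:].repeat(1,0) if 0 else cv2.copyMakeBorder(cv2.resize(im2[:,:,::-1],(400,300)),0,100,0,0,0)])
cv2.imwrite("pics/c3.png",o)
E
```

```text
clock: 4.25
position: [562.6, -133.0, 199.9]
ee_rot: [-0.071, 0.997, 0.0, -0.0]
contact_force: [0.0, -0.8, -0.4]
gripper_width: -0.1
grasp_force: 0.3
```

View pics/c3.png

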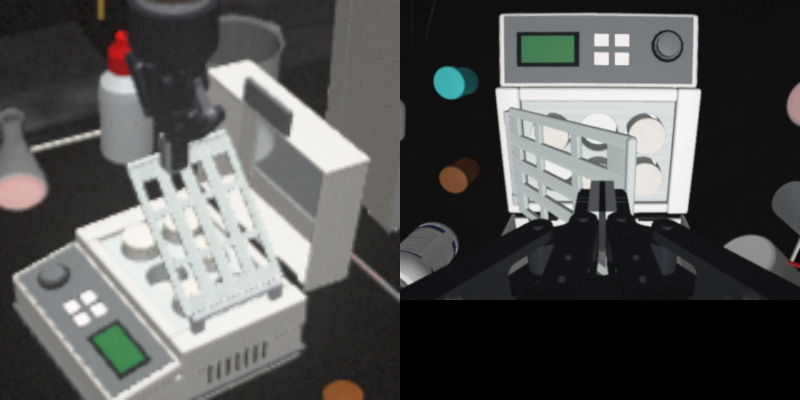

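The side view shows the plate folding under the fingertip at (175,165), and the wrist view shows the tip on the plate's free rim. I'll carry on.

```bash
python3 -m handwheel '[{"x":-0.006,"y":0.048,"z":-0.041,"ax":0,"ay":0,"az":0},{"x":-0.006,"y":0.042,"z":-0.053,"ax":0,"ay":0,"az":0},{"x":-0.005,"y":0.038,"z":-0.059,"ax":0,"ay":0,"az":0},{"x":-0.004,"y":0.031,"z":-0.06,"ax":0,"ay":0,"az":0},{"x":-0.003,"y":0.025,"z":-0.065,"ax":0,"ay":0,"az":0},{"x":-0.002,"y":0.018,"z":-0.065,"ax":0,"ay":0,"az":0},{"x":-0.002,"y":0.013,"z":-0.068,"ax":0,"ay":0,"az":0},{"x":0,"y":0.005,"z":-0.045,"ax":0,"ay":0,"az":0}]' -1
python3 -m handwheel '[{"x":0,"y":0,"z":-0.015,"ax":0,"ay":0,"az":0},{"x":0,"y":0,"z":-0.01,"ax":0,"ay":0,"az":0},{"x":0,"y":0,"z":-0.005,"ax":0,"ay":0,"az":0},{"x":0,"y":0,"z":0,"ax":0,"ay":0,"az":0},{"x":0,"y":0,"z":0,"ax":0,"ay":0,"az":0},{"x":0,"y":0,"z":0,"ax":0,"ay":0,"az":0},{"x":0,"y":0,"z":0,"ax":0,"ay":0,"az":0},{"x":0,"y":0,"z":0,"ax":0,"ay":0,"az":0}]' -1
```

```text
clock: 5.15
position: [556.4, -89.8, 107.5]
ee_rot: [-0.071, 0.997, 0.0, -0.001]
contact_force: [0.5, 0.1, 1.3]
gripper_width: -0.1
grasp_force: 0.2
clock: 5.95
position: [557.3, -90.2, 103.4]
ee_rot: [-0.071, 0.997, 0.0, 0.0]
contact_force: [-0.2, -0.3, -0.2]
gripper_width: -0.2
grasp_force: 0.0
```

```bash
python3 -m handwheel '[{"x":0,"y":0,"z":-0.01,"ax":0,"ay":0,"az":0},{"x":0,"y":0,"z":-0.01,"ax":0,"ay":0,"az":0},{"x":0,"y":0,"z":0,"ax":0,"ay":0,"az":0},{"x":0,"y":0,"z":0,"ax":0,"ay":0,"az":0},{"x":0,"y":0,"z":0,"ax":0,"ay":0,"az":0},{"x":0,"y":0,"z":0,"ax":0,"ay":0,"az":0},{"x":0,"y":0,"z":0,"ax":0,"ay":0,"az":0},{"x":0,"y":0,"z":0,"ax":0,"ay":0,"az":0}]' -1
```

```text
clock: 6.75
position: [557.7, -90.2, 102.1]
ee_rot: [-0.071, 0.997, -0.0, 0.001]
contact_force: [-4.6, 1.4, 14.1]
gripper_width: 0.2
grasp_force: 7.0
```

```bash
python3 -m handwheel '[{"x":0,"y":0,"z":0.05,"ax":0,"ay":0,"az":0},{"x":0,"y":0,"z":0.24,"ax":0,"ay":0,"az":0},{"x":0,"y":0,"z":0.24,"ax":0,"ay":0,"az":0},{"x":0,"y":0,"z":0.24,"ax":0,"ay":0,"az":0},{"x":0,"y":0,"z":0.24,"ax":0.0085,"ay":-0.063,"az":0},{"x":0,"y":0,"z":0.1,"ax":0.0085,"ay":-0.063,"az":0},{"x":0,"y":0,"z":0,"ax":0.0085,"ay":-0.063,"az":0},{"x":0,"y":0,"z":0,"ax":0,"ay":0,"az":0}]' -1
cat > plan.py <<'E'
from h import *
import sys
o=R.from_euler('z',.133).as_matrix();O=np.array([565.5,-136,0])
tau=.3;n=np.array([-np.cos(tau),-np.sin(tau)]);f=np.array([-np.sin(tau),np.cos(tau)])
def pt(a,b,t):return np.array([80-a*np.cos(t)+b*np.sin(t),87+a*np.sin(t)+b*np.cos(t)])
def tcp(t):
    if t>np.pi/2-tau: c=pt(160,6,t)-12*f
    else: c=pt(149,6,t)
    return c-11*n
def world(p):return O+o@np.array([p[0],0,0])+[0,0,p[1]]
if __name__=="__main__":
    s=arm.read_state();q=s["position"];print(q.round(1),R.from_quat(s["ee_rot"]).as_matrix()[:,2].round(3))
    g=np.array([tcp(1.67)[0]+10,300]);W=[q,world(g),world(tcp(1.66)+[10,0])]+[world(tcp(t)) for t in np.arange(1.65,.35,-.1)]
    for a,b in zip(W,W[1:]):print(b.round(1),((b-a)/200).round(3))
E
python3 plan.py
```

```text
clock: 7.55
position: [554.7, -90.4, 322.3]
ee_rot: [-0.07, 0.986, 0.01, 0.15]
contact_force: [-0.3, 0.1, 0.7]
gripper_width: 0.1
grasp_force: 0.0
[554.7 -90.4 322.3] [ 0.294  0.04  -0.955]
[ 690.3 -119.3  300. ] [ 0.678 -0.144 -0.111]
[ 688.7 -119.5  237.6] [-0.008 -0.001 -0.312]
[ 677.2 -121.1  237.8] [-0.057 -0.008  0.001]
[ 661.4 -123.2  238.9] [-0.079 -0.011  0.005]
[ 645.5 -125.3  238.3] [-0.079 -0.011 -0.003]
[ 629.8 -127.4  236.2] [-0.079 -0.011 -0.011]
[ 614.3 -129.5  233.5] [-0.078 -0.01  -0.013]
[ 600.3 -131.3  228.7] [-0.07  -0.009 -0.024]
[ 586.9 -133.1  222.5] [-0.067 -0.009 -0.031]
[ 574.1 -134.8  214.9] [-0.064 -0.009 -0.038]
[ 562.2 -136.4  206.2] [-0.06  -0.008 -0.044]
[ 551.2 -137.9  196.2] [-0.055 -0.007 -0.05 ]
[ 541.2 -139.2  185.2] [-0.05  -0.007 -0.055]
[ 532.4 -140.4  173.2] [-0.044 -0.006 -0.06 ]
[ 524.8 -141.4  160.5] [-0.038 -0.005 -0.064]
```

```bash
python3 -m handwheel '[{"x":0.235,"y":-0.048,"z":0,"ax":0,"ay":0,"az":0},{"x":0.235,"y":-0.048,"z":0,"ax":0,"ay":0,"az":0},{"x":0.235,"y":-0.048,"z":0,"ax":0,"ay":0,"az":0},{"x":0,"y":0,"z":-0.1,"ax":0,"ay":0,"az":0},{"x":0,"y":0,"z":0,"ax":0,"ay":0,"az":0},{"x":0,"y":0,"z":0,"ax":0,"ay":0,"az":0},{"x":0,"y":0,"z":0,"ax":0,"ay":0,"az":0},{"x":0,"y":0,"z":0,"ax":0,"ay":0,"az":0}]' -1
python3 - <<'E'
from h import *
im=shot("side","s4.png");im2=shot("wrist","w4.png")
o=np.hstack([cv2.resize(im[60:260,190:390,::-1],(400,400)),cv2.copyMakeBorder(cv2.resize(im2[:,:,::-1],(400,300)),0,100,0,0,0)])
cv2.imwrite("pics/c4.png",o)
E
```

```text
clock: 8.35
position: [698.0, -118.9, 303.4]
ee_rot: [-0.07, 0.986, 0.009, 0.15]
contact_force: [0.0, -0.3, 0.6]
gripper_width: -0.3
grasp_force: 0.0
```

View pics/c4.png

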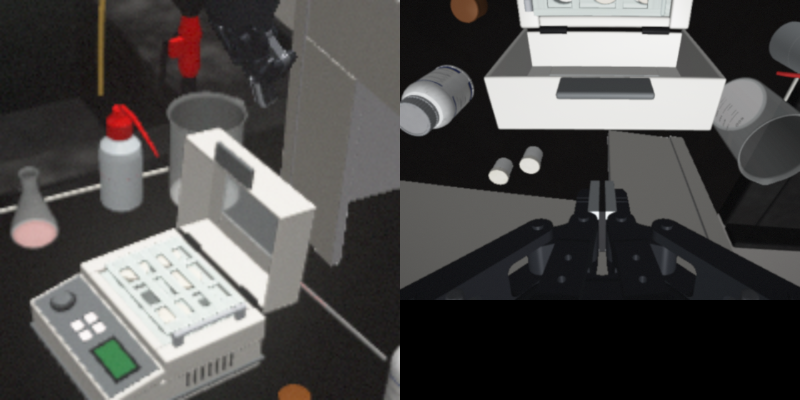

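The side view shows the plate lying flat. The wrist view shows the hood still open, with the lip at (605,88) and the tips at (602,183) clear behind it. I'll check the geometry by projection.

```bash
python3 - <<'E'
from plan import *
W=P("wrist");sc=400/560
g=lambda X:(np.array(proj(W,X))*sc+[400,0]).round()
def w3(p,y):return O+o@np.array([p[0],y,0])+[0,0,p[1]]
for t in(1.57,1.63,1.7):print(t,"lipends",g(w3(pt(160,3,t),-35)),g(w3(pt(160,3,t),35)),"rim",g(w3(pt(135,0,t),-95)),"back",g(w3(pt(135,50,t),-95)),g(w3(pt(135,50,t),95)))
s=arm.read_state();print("tcp",g(s["position"]))
E
```

```text
1.57 lipends [553.  80.] [656.  81.] rim [479.  64.] back [493. 122.] [714. 124.]
1.63 lipends [554.  93.] [654.  94.] rim [481.  74.] back [496. 128.] [710. 130.]
1.7 lipends [556. 106.] [652. 107.] rim [485.  85.] back [500. 134.] [707. 136.]
tcp [603. 194.]
```

```bash
python3 -m handwheel '[{"x":0,"y":0,"z":-0.11,"ax":0,"ay":0,"az":0},{"x":0,"y":0,"z":-0.11,"ax":0,"ay":0,"az":0},{"x":0,"y":0,"z":-0.1,"ax":0,"ay":0,"az":0},{"x":0,"y":0,"z":0,"ax":0,"ay":0,"az":0},{"x":-0.05,"y":-0.007,"z":0,"ax":0,"ay":0,"az":0},{"x":-0.05,"y":-0.007,"z":0,"ax":0,"ay":0,"az":0},{"x":0,"y":0,"z":0,"ax":0,"ay":0,"az":0},{"x":0,"y":0,"z":0,"ax":0,"ay":0,"az":0}]' -1
```

```text
clock: 9.25
position: [678.3, -122.0, 239.1]
ee_rot: [-0.07, 0.986, 0.009, 0.15]
contact_force: [-0.5, -0.4, -0.9]
gripper_width: 0.2
grasp_force: 0.0
```

```bash
python3 -m handwheel '[{"x":-0.04,"y":-0.005,"z":0,"ax":0,"ay":0,"az":0},{"x":-0.04,"y":-0.006,"z":0,"ax":0,"ay":0,"az":0},{"x":-0.04,"y":-0.005,"z":0,"ax":0,"ay":0,"az":0},{"x":-0.04,"y":-0.006,"z":0,"ax":0,"ay":0,"az":0},{"x":-0.04,"y":-0.005,"z":-0.006,"ax":0,"ay":0,"az":0},{"x":-0.04,"y":-0.006,"z":-0.006,"ax":0,"ay":0,"az":0},{"x":-0.04,"y":-0.005,"z":-0.006,"ax":0,"ay":0,"az":0},{"x":-0.04,"y":-0.005,"z":-0.007,"ax":0,"ay":0,"az":0}]' -1
python3 - <<'E'
from h import *
im=shot("side","s5.png");im2=shot("wrist","w5.png")
o=np.hstack([cv2.resize(im[60:260,190:390,::-1],(400,400)),cv2.copyMakeBorder(cv2.resize(im2[:,:,::-1],(400,300)),0,100,0,0,0)])
cv2.imwrite("pics/c5.png",o)
E
```

```text
clock: 10.05
position: [612.8, -130.5, 231.0]
ee_rot: [-0.07, 0.987, 0.01, 0.148]
contact_force: [3.2, -0.1, -0.4]
gripper_width: -0.1
grasp_force: 1.1
```

View pics/c5.png

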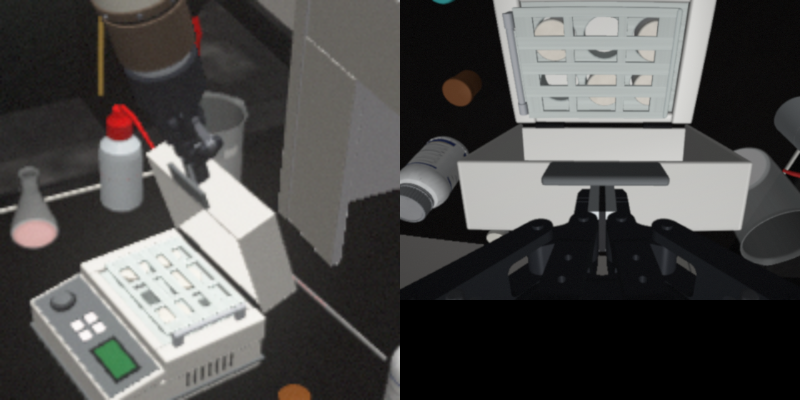

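The hood is following the tip (side view, lip at (185,185)), with about 3 N. The wrist view shows the tip hooked centrally behind the tab at (605,180).

```bash
python3 -m handwheel '[{"x":-0.031,"y":-0.004,"z":-0.006,"ax":0,"ay":0,"az":0},{"x":-0.031,"y":-0.004,"z":-0.006,"ax":0,"ay":0,"az":0},{"x":-0.033,"y":-0.004,"z":-0.016,"ax":0,"ay":0,"az":0},{"x":-0.033,"y":-0.005,"z":-0.016,"ax":0,"ay":0,"az":0},{"x":-0.032,"y":-0.004,"z":-0.019,"ax":0,"ay":0,"az":0},{"x":-0.032,"y":-0.005,"z":-0.019,"ax":0,"ay":0,"az":0},{"x":-0.03,"y":-0.004,"z":-0.022,"ax":0,"ay":0,"az":0},{"x":-0.03,"y":-0.004,"z":-0.022,"ax":0,"ay":0,"az":0}]' -1
python3 -m handwheel '[{"x":-0.028,"y":-0.003,"z":-0.025,"ax":0,"ay":0,"az":0},{"x":-0.028,"y":-0.004,"z":-0.025,"ax":0,"ay":0,"az":0},{"x":-0.025,"y":-0.004,"z":-0.028,"ax":0,"ay":0,"az":0},{"x":-0.025,"y":-0.003,"z":-0.028,"ax":0,"ay":0,"az":0},{"x":-0.022,"y":-0.003,"z":-0.03,"ax":0,"ay":0,"az":0},{"x":-0.022,"y":-0.003,"z":-0.03,"ax":0,"ay":0,"az":0},{"x":-0.019,"y":-0.003,"z":-0.032,"ax":0,"ay":0,"az":0},{"x":-0.019,"y":-0.003,"z":-0.032,"ax":0,"ay":0,"az":0}]' -1
python3 - <<'E'
from plan import *
q=arm.read_state()["position"]
for t in(.45,.35,.25,.15,.05,0.):print(t,world(tcp(t)).round(1),(world(tcp(t))-q).round(1));
E
```

```text
clock: 10.95
position: [563.1, -137.4, 206.8]
ee_rot: [-0.07, 0.986, 0.009, 0.149]
contact_force: [0.8, -1.1, 2.4]
gripper_width: -0.2
grasp_force: 0.8
clock: 11.75
position: [523.1, -142.6, 159.8]
ee_rot: [-0.07, 0.987, 0.01, 0.146]
contact_force: [-7.9, -0.6, 6.9]
gripper_width: 0.2
grasp_force: 5.1
0.45 [ 524.8 -141.4  160.5] [1.7 1.2 0.7]
0.35 [ 518.5 -142.3  147. ] [ -4.6   0.3 -12.8]
0.25 [ 513.6 -142.9  132.9] [ -9.5  -0.3 -26.9]
0.15 [ 510.1 -143.4  118.4] [-13.   -0.8 -41.4]
0.05 [ 508.  -143.7  103.7] [-15.1  -1.1 -56.1]
0.0 [ 507.5 -143.8   96.3] [-15.6  -1.1 -63.6]
```

```bash
python3 -m handwheel '[{"x":-0.05,"y":-0.005,"z":0.05,"ax":0,"ay":0,"az":0},{"x":-0.03,"y":0,"z":0.2,"ax":0,"ay":0,"az":0},{"x":0,"y":0,"z":0.225,"ax":0,"ay":0,"az":0},{"x":0.08,"y":0.01,"z":0,"ax":-0.0085,"ay":0.063,"az":0},{"x":0.08,"y":0.01,"z":0,"ax":-0.0085,"ay":0.063,"az":0},{"x":0.09,"y":0.012,"z":0,"ax":-0.0085,"ay":0.063,"az":0},{"x":0,"y":0,"z":0,"ax":0,"ay":0,"az":0},{"x":0,"y":0,"z":0,"ax":0,"ay":0,"az":0}]' -1
python3 - <<'E'
from h import *
im=shot("side","s6.png");im2=shot("wrist","w6.png")
o=np.hstack([cv2.resize(im[60:260,190:390,::-1],(400,400)),cv2.copyMakeBorder(cv2.resize(im2[:,:,::-1],(400,300)),0,100,0,0,0)])
cv2.imwrite("pics/c6.png",o)
E
```

```text
clock: 12.55
position: [560.5, -136.7, 255.1]
ee_rot: [-0.071, 0.997, 0.0, -0.001]
contact_force: [-0.7, 0.2, -0.9]
gripper_width: -0.1
grasp_force: 0.0
```

View pics/c6.png

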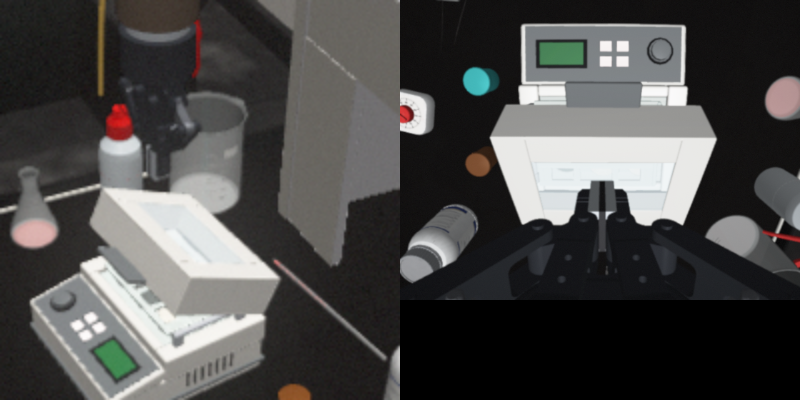

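The side view shows the hood about 0.45 rad open, stable. The wrist view shows the tip over its front frame at (602,185). I'll press it down from the top.

```bash
python3 -m handwheel '[{"x":0,"y":0,"z":-0.13,"ax":0,"ay":0,"az":0},{"x":0,"y":0,"z":-0.13,"ax":0,"ay":0,"az":0},{"x":0,"y":0,"z":-0.07,"ax":0,"ay":0,"az":0},{"x":-0.02,"y":-0.003,"z":-0.04,"ax":0,"ay":0,"az":0},{"x":-0.033,"y":-0.004,"z":-0.04,"ax":0,"ay":0,"az":0},{"x":-0.033,"y":-0.004,"z":-0.04,"ax":0,"ay":0,"az":0},{"x":-0.025,"y":-0.003,"z":-0.04,"ax":0,"ay":0,"az":0},{"x":-0.02,"y":-0.003,"z":-0.04,"ax":0,"ay":0,"az":0}]' -1
python3 -m handwheel '[{"x":-0.018,"y":-0.002,"z":-0.03,"ax":0,"ay":0,"az":0},{"x":-0.01,"y":0,"z":-0.02,"ax":0,"ay":0,"az":0},{"x":0,"y":0,"z":0,"ax":0,"ay":0,"az":0},{"x":0,"y":0,"z":0,"ax":0,"ay":0,"az":0},{"x":0,"y":0,"z":0,"ax":0,"ay":0,"az":0},{"x":0,"y":0,"z":0,"ax":0,"ay":0,"az":0},{"x":0,"y":0,"z":0,"ax":0,"ay":0,"az":0},{"x":0,"y":0,"z":0,"ax":0,"ay":0,"az":0}]' -1
```

```text
clock: 13.45
position: [533.3, -140.6, 150.0]
ee_rot: [-0.071, 0.997, 0.0, 0.0]
contact_force: [-0.9, -1.0, 1.5]
gripper_width: 0.3
grasp_force: 0.6
clock: 14.25
position: [528.5, -140.8, 140.2]
ee_rot: [-0.071, 0.997, 0.0, 0.0]
contact_force: [0.2, -0.1, -0.2]
gripper_width: 0.0
grasp_force: 0.0
```

```bash
python3 -m handwheel '[{"x":0,"y":0,"z":-0.01,"ax":0,"ay":0,"az":0},{"x":0,"y":0,"z":-0.01,"ax":0,"ay":0,"az":0},{"x":0,"y":0,"z":-0.01,"ax":0,"ay":0,"az":0},{"x":0,"y":0,"z":0,"ax":0,"ay":0,"az":0},{"x":0,"y":0,"z":0,"ax":0,"ay":0,"az":0},{"x":0,"y":0,"z":0,"ax":0,"ay":0,"az":0},{"x":0,"y":0,"z":0,"ax":0,"ay":0,"az":0},{"x":0,"y":0,"z":0,"ax":0,"ay":0,"az":0}]' -1
```

```text
clock: 15.05
position: [528.4, -140.9, 136.9]
ee_rot: [-0.071, 0.997, -0.0, 0.0]
contact_force: [-5.0, 2.8, 14.2]
gripper_width: 0.3
grasp_force: 7.4
```

```bash
python3 -m handwheel '[{"x":0,"y":0,"z":0.22,"ax":0,"ay":0,"az":0},{"x":0,"y":0,"z":0.24,"ax":0,"ay":0,"az":0},{"x":-0.19,"y":0.147,"z":0,"ax":0.0085,"ay":-0.063,"az":0},{"x":-0.19,"y":0.147,"z":0,"ax":0.0085,"ay":-0.063,"az":0},{"x":0,"y":0,"z":-0.2,"ax":0,"ay":0,"az":0},{"x":0,"y":0,"z":-0.2,"ax":0,"ay":0,"az":0},{"x":0,"y":0,"z":-0.1,"ax":0,"ay":0,"az":0},{"x":0,"y":0,"z":0,"ax":0,"ay":0,"az":0}]' -1
python3 - <<'E'
from h import *
s=arm.read_state();print(s["position"],R.from_quat(s["ee_rot"]).as_matrix()[:,2])
im=shot("side","s7.png");im2=shot("wrist","w7.png")
o=np.hstack([cv2.resize(im[100:260,190:350,::-1],(400,400)),cv2.copyMakeBorder(cv2.resize(im2[:,:,::-1],(400,300)),0,100,0,0,0)])
cv2.imwrite("pics/c7.png",o)
E
```

```text
clock: 15.85
position: [450.0, -82.2, 123.7]
ee_rot: [-0.07, 0.993, 0.006, 0.096]
contact_force: [0.4, -0.7, -0.3]
gripper_width: 0.3
grasp_force: 0.0
[450.03951857 -82.19452151 123.71553195] [ 0.19066739  0.02589057 -0.98131321]
```

View pics/c7.png

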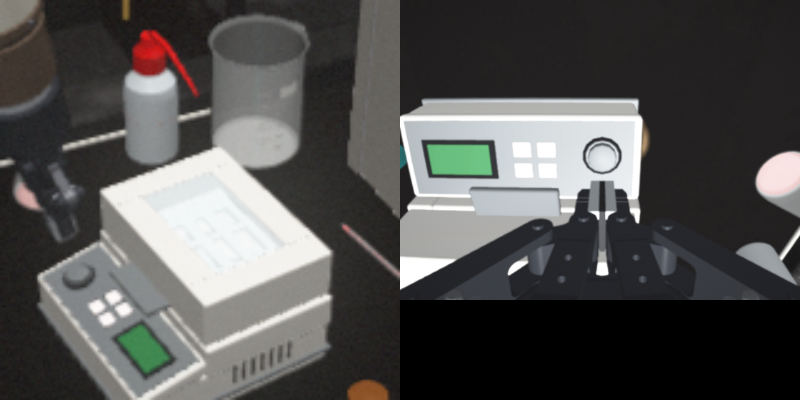

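The side view shows the hood shut. The wrist view shows the key at (602,155) with the tip just below it at (602,185). I'll compare the ray with the tool line.

```bash
python3 - <<'E'
from h import *
W=P("wrist");s=arm.read_state();p=s["position"];d=R.from_quat(s["ee_rot"]).as_matrix()[:,2]
k=onz(W,283,217,73);print(k.round(1),"line at z73",(p+d*(73-p[2])/d[2]).round(1))
E
```

```text
[457.3 -81.9  73. ] line at z73 [463.8 -80.5  73. ]
```

```bash
python3 -m handwheel '[{"x":0.007,"y":0,"z":-0.1,"ax":0,"ay":0,"az":0},{"x":0.007,"y":0,"z":-0.08,"ax":0,"ay":0,"az":0},{"x":0.006,"y":0,"z":-0.05,"ax":0,"ay":0,"az":0},{"x":0.002,"y":0,"z":-0.01,"ax":0,"ay":0,"az":0},{"x":0.002,"y":0,"z":-0.01,"ax":0,"ay":0,"az":0},{"x":0,"y":0,"z":0,"ax":0,"ay":0,"az":0},{"x":0,"y":0,"z":0,"ax":0,"ay":0,"az":0},{"x":0,"y":0,"z":0,"ax":0,"ay":0,"az":0}]' -1
```

```text
clock: 16.75
position: [457.6, -81.9, 76.7]
ee_rot: [-0.07, 0.992, 0.006, 0.1]
contact_force: [0.3, 0.0, -0.0]
gripper_width: -0.2
grasp_force: 0.0
```

```bash
python3 -m handwheel '[{"x":0.002,"y":0,"z":-0.01,"ax":0,"ay":0,"az":0},{"x":0.002,"y":0,"z":-0.01,"ax":0,"ay":0,"az":0},{"x":0.001,"y":0,"z":-0.007,"ax":0,"ay":0,"az":0},{"x":0,"y":0,"z":0,"ax":0,"ay":0,"az":0},{"x":0,"y":0,"z":0,"ax":0,"ay":0,"az":0},{"x":0,"y":0,"z":0,"ax":0,"ay":0,"az":0},{"x":0,"y":0,"z":0,"ax":0,"ay":0,"az":0},{"x":0,"y":0,"z":0,"ax":0,"ay":0,"az":0}]' -1
```

```text
clock: 17.55
position: [458.6, -81.9, 70.9]
ee_rot: [-0.071, 0.992, 0.006, 0.1]
contact_force: [0.7, 1.1, 2.4]
gripper_width: -0.2
grasp_force: 1.4
```

Contact, with the key about half in. I'll go 3 mm further.

```bash
python3 -m handwheel '[{"x":0.001,"y":0,"z":-0.007,"ax":0,"ay":0,"az":0},{"x":0.001,"y":0,"z":-0.007,"ax":0,"ay":0,"az":0},{"x":0,"y":0,"z":0,"ax":0,"ay":0,"az":0},{"x":0,"y":0,"z":0,"ax":0,"ay":0,"az":0},{"x":0,"y":0,"z":0,"ax":0,"ay":0,"az":0},{"x":0,"y":0,"z":0,"ax":0,"ay":0,"az":0},{"x":0,"y":0,"z":0,"ax":0,"ay":0,"az":0},{"x":0,"y":0,"z":0,"ax":0,"ay":0,"az":0}]' -1
```

```text
clock: 18.35
position: [459.0, -81.9, 69.4]
ee_rot: [-0.071, 0.992, 0.006, 0.1]
contact_force: [-7.4, 2.4, 17.1]
gripper_width: 0.3
grasp_force: 8.9
```

The force is 17 N at the stop, so the key is fully in. I'll back off along its axis.

```bash
python3 -m handwheel '[{"x":-0.01,"y":0,"z":0.05,"ax":0,"ay":0,"az":0},{"x":-0.03,"y":0,"z":0.15,"ax":0,"ay":0,"az":0},{"x":-0.05,"y":0,"z":0.2,"ax":0,"ay":0,"az":0},{"x":-0.1,"y":0,"z":0.2,"ax":0,"ay":0,"az":0},{"x":0,"y":0,"z":0.1,"ax":0,"ay":0,"az":0},{"x":0,"y":0,"z":0,"ax":0,"ay":0,"az":0},{"x":0,"y":0,"z":0,"ax":0,"ay":0,"az":0},{"x":0,"y":0,"z":0,"ax":0,"ay":0,"az":0}]' -1
python3 - <<'E'
from h import *
im=shot("side","s8.png");im2=shot("wrist","w8.png")
o=np.hstack([cv2.resize(im[100:340,150:390,::-1],(400,400)),cv2.copyMakeBorder(cv2.resize(im2[:,:,::-1],(400,300)),0,100,0,0,0)])
cv2.imwrite("pics/c8.png",o)
E
```

```text
clock: 19.15
position: [419.5, -82.1, 206.2]
ee_rot: [-0.07, 0.993, 0.006, 0.098]
contact_force: [-0.4, -0.3, -0.4]
gripper_width: -0.1
grasp_force: 0.0
```

View pics/c8.png

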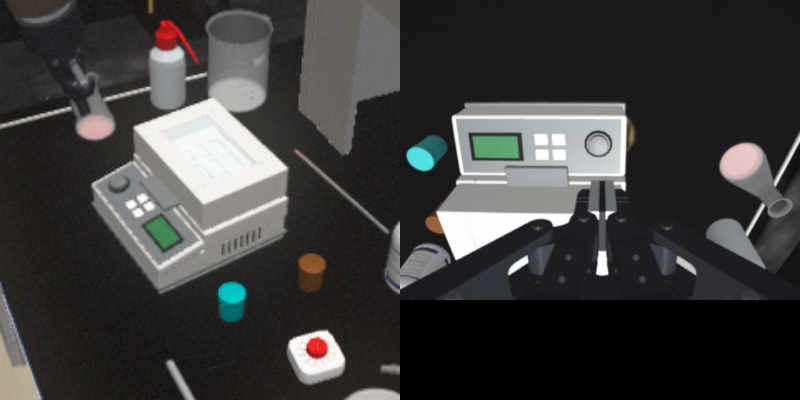

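The hood is shut (side view, around (210,160)), the key is out again at (119,184), the bystanders are undisturbed and the arm is clear. I'm handing it in.

```bash
python3 -c "
from bench import arm
print(arm.job_done())"
```

```text
the job is handed in; nothing more can be done
None
```

I folded the plate flat, shut the hood, and pressed the start key to its stop, after which it sprang back; I handed the job in at about 19 s and the interface returned no verdict.

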